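Shut one station of the airbrush air bank

ROBOT

A 6-joint arm with a two-finger parallel gripper is mounted at the origin on the work surface. World frame = base frame: x ahead of the robot, y to its left, z up, the work surface at z = 0. Lengths are in mm, angles in rad, forces in N, time in s.
With the tool pointing down it reaches from about 275 to 750 mm from the base axis. Payload 10.2 kg.
Tool frame: the origin (TCP) lies at the very end of the fingers, on their centre line; the grasp point (between the pads) lies 19 mm behind it (ctrl.pinch_z is the distance from the TCP to the grasp point, in mm); y points along the fingers, z is the direction in which the jaws open and shut, and the axes are right-handed (so a half turn about y gives the same grasp; the last joint's range is limited). The gripper opens to 85 mm and grips with 20 to 120 N. Pads are 22 mm wide; open, the fingers measure 114 mm over their backs; the gripper's body (76 mm by 85 mm) begins 54 mm behind the grasp point. The pads swing forward as they close: fully open they stand 13 mm farther back than shut.
Start: joints at [1.087, 0.313, 1.498, -0, 1.331, -0.223], TCP at [135.386, 507.249, 231.294] pointing down, gripper open.
Joint ranges: [-2.94, 2.94], [-0.97, 2.17], [0.19, 2.56], [-1.23, 4.37], [0.02, 3.11], [-2.88, 2.88]. Speed limits (rad/s): [2.39, 2.39, 3.01, 3.14, 3.14, 3.14].

INTERFACE

Orientations are given as a unit quaternion [w, x, y, z].
In Python, from rig import sense, eyes, ctrl gives the robot as it stands. The module is installed in compiled form; this text tells all that it offers.
- The arm moves only by the shell command python3 -m handwheel 'ROWS' [FORCE]. ROWS is JSON, a list of rows, each an object of numbers: "grip": the finger opening in mm, from 0 to 85.4; "tx", "ty", "tz": the shift along the tool's x, y, z in mm; "wx", "wy", "wz": the turn, a rotation vector about the tool's x, y, z in rad. In form: [{"grip": .., "tx": .., "ty": .., "tz": .., "wx": .., "wy": .., "wz": ..}, ...]. A call has 1 to 10 rows; each row shifts and turns the commanded pose from where the row before left it, along the tool's axes as they then stand; what a row does not reach is not made up. A row lasts 1/12 s, in which the tool goes at most 41.7 mm and 7.16 degrees, less where a joint would pass 70% of its speed; a pose out of reach is approached as far as the arm can. A call is refused whole if a number of a shift passes 41.7 or a number of a turn 0.125, either way. A call with a gripper value outside its range is refused whole. The fingers move at their own pace and stop on an object; FORCE is the grip in N (left out, the last holds). Time passes only in rows, so rows that do not move let the fingers close. It gives the time, the measured TCP pose, the force and the opening at its end, in the units of the state.
- sense(): the state, without advancing time (a new reading comes with each control period).
- eyes.capture(name): name is "scene" or "top"; returns a dict with "pixels" (420x560x3 uint8, red, green, blue), "mtx" (3x3 intrinsics, pixels), "R" (3x3) and "t" (3): a world point X has camera coordinates R X + t. Camera axes: x right, y down, z forward; pixel columns grow to the right and rows downward; lengths in mm; the calibration is good to about 2 mm. A picture is of the moment at which its call begins. There is no depth.
- ctrl.finish_job(): hands the job in, once; it reports no verdict.
The state is a dict: "time_s": time; "joints": joint angles; "dq": joint speeds; "tau": joint torques, N m; "eef_pos": TCP position; "ee_rot": TCP orientation; "force": force on the tool from outside, world axes, zero at the start; "wrist_torque": the same for the moment, N m; "grip_width": opening from 0.0 (shut) to 1.0 (fully open).
Only numpy, scipy, OpenCV 4.12 (cv2) and the standard library are available. Lean on these libraries where they do the work, as an engineer would, in place of code of your own. Each camera call takes 0.05 s, during which the arm holds its last target.

TASK

One airbrush place is finished for today: on the air bank, turn the winged shut-off valve clockwise until it is nipped snugly shut on its soft seat, by feel and without overtightening it. Then gently press that station's own vent button right in and hold it in for at least one second to empty the line, and let it go. Do not vent before the valve is shut, do not brush any of the round flow knobs or vent buttons of the other stations (they stay as set), and leave the things on the table where they are.

Things in the scene. Friction and masses are not known exactly. Their poses are not given: they have to be found in the camera images.
- wing_grip (a point): black winged handle of the shut-off valve, the only flat bar among the handles: 36 mm long, 10 thick, 30 tall, turning about the vertical. Point: on the turning axis, 8 mm below the bar's top, 22 above its lower edge; x along the bar, y across it, z up. Below the bar a round collar 18 mm across, 5 mm high, then a brass bonnet. Starts 0.35 to 1.15 rad open; the angle at which it seats cannot be seen
- seal (a joint): squeeze of the winged valve's soft seat, as turn (rad) past first touch: 0 while open, grows clockwise seen from above. The wing turns with 0.05 N m drag until it meets the seat; above 0.10 N m the seat gives, 1.2 N m more per rad. 0.08 (0.20 N m) is just shut, 0.12 to 0.23 (0.25 to 0.38 N m) snug, 0.30 (0.46 N m) crushed. Let go, it springs back to about 0.08 and stays
- vent_w_top (a point): centre of the top of the winged valve's own vent button, a grey round cap 14 mm across, 14 mm over its module, 36 mm lower than wing_grip and 42 mm from the wing's axis, on the bank's far side (+x) from the robot. Sprung, 6 mm travel straight down: 2 N to start, 8 N right in; not to be pushed harder than 30 N
- vent_w (a joint): travel of that vent button (m): 0 out, 0.006 right in, vents fully from 0.0035
- station_w: aluminium module with the winged valve, at one of the three middle places of the five, 84 (x) by 54 (y) by 28 mm high; origin: centre of its underside, y along the bank, z up; valve axis 18 mm to -x, vent button 24 mm to +x of it. Neighbours' knobs stand 56 mm to either side, so the wing's grip must stay narrow: fingers opened only a little
- station_a: end module of the same bank, 84 (x) by 54 (y) by 28 mm high, with a round ribbed black flow knob (30 mm across, axis 18 mm to -x of the origin, from 51 to 79 mm above it) and a grey vent button (14 mm across, 24 mm to +x, top 42 mm above). Origin: centre of its underside; y along the bank, z up. Not to be touched; knobs turn at a light touch
- station_b: end module of the same bank, 84 (x) by 54 (y) by 28 mm high, with a round ribbed black flow knob (30 mm across, axis 18 mm to -x of the origin, from 51 to 79 mm above it) and a grey vent button (14 mm across, 24 mm to +x, top 42 mm above). Origin: centre of its underside; y along the bank, z up. Not to be touched; knobs turn at a light touch
- station_c: module of the same bank, 84 (x) by 54 (y) by 28 mm high, with a round ribbed black flow knob (30 mm across, axis 18 mm to -x of the origin, from 51 to 79 mm above it) and a grey vent button (14 mm across, 24 mm to +x, top 42 mm above). Origin: centre of its underside; y along the bank, z up. Not to be touched; knobs turn at a light touch
- station_d: module of the same bank, 84 (x) by 54 (y) by 28 mm high, with a round ribbed black flow knob (30 mm across, axis 18 mm to -x of the origin, from 51 to 79 mm above it) and a grey vent button (14 mm across, 24 mm to +x, top 42 mm above). Origin: centre of its underside; y along the bank, z up. Not to be touched; knobs turn at a light touch
- rig: fixed air station under the modules: grey tank 110 mm thick lying along y on two feet, with a rail (top 130 mm above the table) that carries five modules at 56 mm pitch. Origin on the table under its centre, y along the bank. A round gauge 48 mm across stands at y = +158 mm, its top 216 mm above the table; a copper pipe at the -y end
- glue: white craft glue bottle, 42 mm across, 126 mm tall with its tapered cap, standing; origin at the centre of its underside
- paint_jar: closed paint jar, 56 mm across, 65 mm tall, standing; origin at the centre of its underside
- scissors: scissors lying flat, about 165 mm long, 77 mm over its loops; origin at the pivot at table height, x towards the points

How it is judged:
By the outcome, as a careful person would: the job done as asked, in the order asked, and still so for the second after the job is handed in, with the robot touching nothing.
It also fails if it takes over 64 s, if anything falls off the work surface, if the arm or the gripper's body presses on something with over 40 N, if the wrist force passes 120 N, or if a joint passes its speed limit or range.

## Working session

There is one attempt and no reset: what is moved stays moved. The work goes in short steps, Python scripts to look and compute and a shell command to move; the robot and the scene stay as the last step left them, time stands still between calls to the robot, and variables do not carry over. Pictures are saved under pics/ and viewed, and the job is handed in when it is done.

```bash
mkdir -p pics
python3 - <<'E'
from rig import sense, eyes, ctrl
import cv2,numpy as np,pickle
s=sense();print({k:np.round(v,3).tolist() for k,v in s.items()}, ctrl.pinch_z)
for n in("scene","top"):
    c=eyes.capture(n);pickle.dump(c,open(f"{n}0.pkl","wb"))
    cv2.imwrite(f"pics/{n}0.png",c["pixels"][:,:,::-1]);print(n,c["mtx"].tolist(),np.round(c["R"],4).tolist(),c["t"])
E
```

```text
{'time_s': 0.0, 'joints': [1.087, 0.313, 1.498, 0.0, 1.331, -0.223], 'dq': [-0.002, -0.001, -0.0, -0.0, 0.0, 0.001], 'tau': [-0.001, -41.226, -25.975, -0.0, 0.004, -0.0], 'eef_pos': [135.256, 507.014, 230.716], 'ee_rot': [-0.701, 0.702, -0.092, 0.092], 'force': [-0.605, 0.873, 0.405], 'wrist_torque': [0.01, 0.02, -0.014], 'grip_width': 1.002} 18.700000000000003
scene [[517.9145759233733, 0.0, 282.28136657802844], [0.0, 517.9145759233733, 214.7339558428067], [0.0, 0.0, 1.0]] [[-0.0926, 0.9955, 0.0195], [0.6099, 0.0722, -0.7892], [-0.7871, -0.0612, -0.6138]] [  53.5060231  -262.63699077 2004.04543107]
top [[416.16145056700356, 0.0, 279.6258938365096], [0.0, 416.16145056700356, 205.2051508360331], [0.0, 0.0, 1.0]] [[-0.0155, -0.9999, -0.0061], [-0.9974, 0.0159, -0.0697], [0.0697, 0.005, -0.9976]] [  15.60663496  636.51860626 1444.78882366]
```

```bash
ls . pics
```

```text
.:
pics
scene0.pkl
top0.pkl

pics:
scene0.png
top0.png
```

View pics/scene0.png

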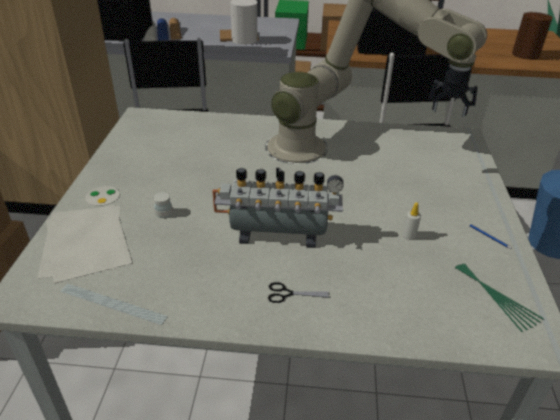

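View pics/top0.png

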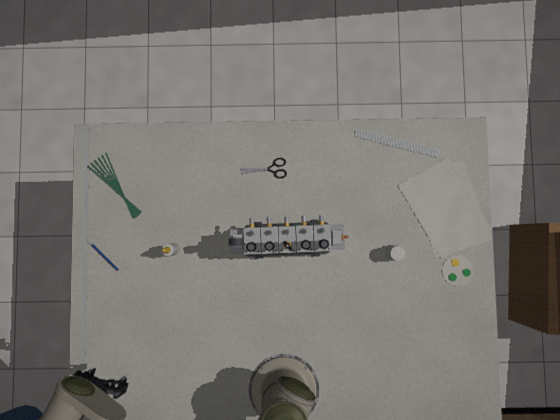

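Run:
```python
import cv2
a=cv2.imread('pics/top0.png')[205:270,220:355];cv2.imwrite('pics/top0c.png',cv2.resize(a,None,fx=5.9,fy=5.9,interpolation=cv2.INTER_CUBIC))
a=cv2.imread('pics/scene0.png')[160:250,205:350];cv2.imwrite('pics/scene0c.png',cv2.resize(a,None,fx=5.5,fy=5.5,interpolation=cv2.INTER_CUBIC))
```

```text
(no output)
```

View pics/top0c.png

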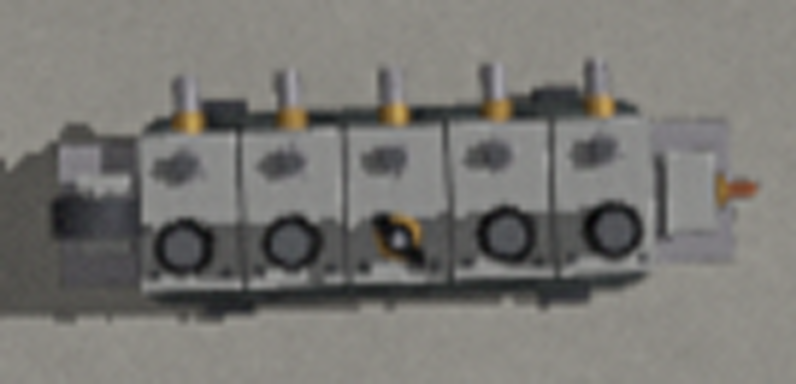

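View pics/scene0c.png

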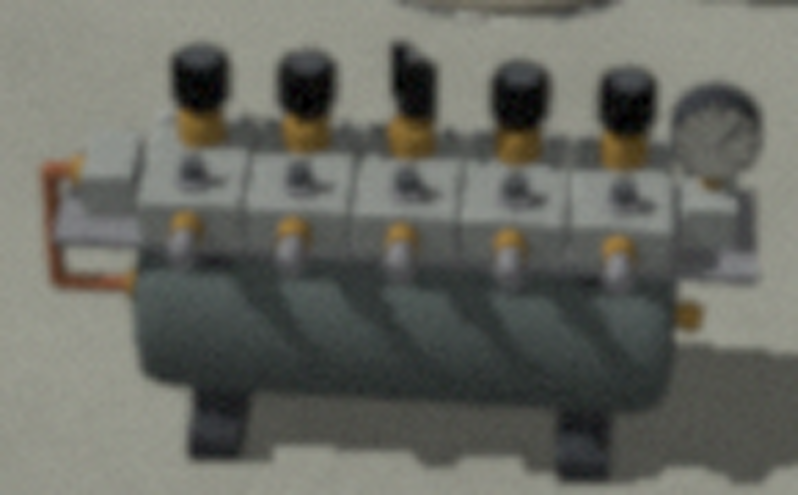

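```bash
cat > h.py <<'E'
import numpy as np,pickle
def proj(c,X):
    p=c["R"]@np.asarray(X,float)+c["t"]; q=c["mtx"]@p; return q[:2]/q[2]
def back(c,u,v,z):
    d=c["R"].T@np.linalg.solve(c["mtx"],[u,v,1]); o=-c["R"].T@c["t"]; return o+d*(z-o[2])/d[2]
E
python3 - <<'E'
from h import *; import cv2
from scipy.optimize import least_squares
T=pickle.load(open('top0.pkl','rb'));S=pickle.load(open('scene0.pkl','rb'))
kt=[(185,246),(292,241),None,(507,234),(613,229)]
ks=[(202,55),(307,60),None,(520,72),(628,77)]
tp=lambda p:np.array([220+(p[0]+.5)/5.9-.5,205+(p[1]+.5)/5.9-.5])
sp=lambda p:np.array([205+(p[0]+.5)/5.5-.5,160+(p[1]+.5)/5.5-.5])
for p in kt:
    if p: print(back(T,*tp(p),209).round(1))
for p in ks:
    if p: print(back(S,*sp(p),209).round(1))
# top: left = +y => index 0 at +112 ; scene: left=-y
def W(q,i): # i=-2..2 knob
    c,s=np.cos(q[2]),np.sin(q[2]); l=np.array([-18,56*i]); return np.array([q[0]+c*l[0]-s*l[1],q[1]+s*l[0]+c*l[1],209])
def res(q,use):
    r=[]
    for j in range(5):
        if 'T' in use and kt[j] is not None: r.append(proj(T,W(q,2-j))-tp(kt[j]))
        if 'S' in use and ks[j] is not None: r.append(proj(S,W(q,j-2))-sp(ks[j]))
    return np.concatenate(r)
for u in 'T','S','TS':
    o=least_squares(res,[380,0,0],args=(u,)); print(u,o.x.round(3),o.fun.round(2)); print('wing',W(o.x,0).round(1))
for n,c,r in(('top',T,(275,235,305,255)),('scene',S,(268,162,292,198))):
    a=c['pixels'][r[1]:r[3],r[0]:r[2],::-1]; cv2.imwrite(f'pics/{n}z.png',cv2.resize(a,None,fx=16,fy=16,interpolation=cv2.INTER_CUBIC))
E
```

```text
[499.2  94.2 209. ]
[501.   38.8 209. ]
[502.9 -72.6 209. ]
[ 504.6 -127.5  209. ]
[ 503.9 -129.1  209. ]
[501.9 -74.2 209. ]
[499.7  37.  209. ]
[497.5  93.1 209. ]
T [ 5.19908e+02 -1.63380e+01  2.30000e-02] [-0.32 -0.04 -0.15  0.11  0.05 -0.11  0.42  0.04]
wing [501.9 -16.7 209. ]
S [ 5.18622e+02 -1.78750e+01  2.50000e-02] [-0.38 -0.1  -0.05  0.03  0.23 -0.07  0.2   0.06]
wing [500.6 -18.3 209. ]
TS [ 5.19615e+02 -1.71350e+01  2.40000e-02] [-0.05  0.09 -0.16  0.07  0.12  0.22  0.17  0.22  0.32 -0.04  0.48  0.15
  0.68  0.09  0.45  0.31]
wing [501.6 -17.6 209. ]
```

View pics/topz.png

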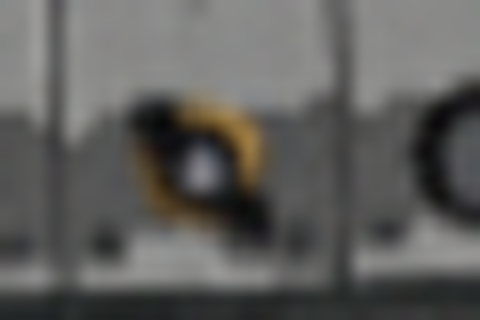

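View pics/scenez.png

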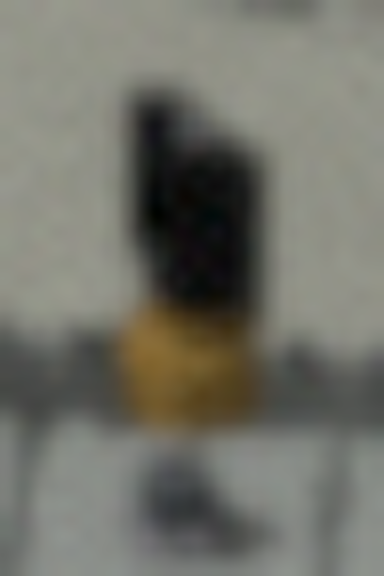

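```bash
cat >> h.py <<'E'
from scipy.spatial.transform import Rotation as Ro
def st():
    from rig import sense
    s=sense(); w,x,y,z=s['ee_rot']; s['Rm']=Ro.from_quat([x,y,z,w]).as_matrix(); return s
def show(target=None,yaw=None):
    s=st(); R=s['Rm']; yw=np.arctan2(R[1,0],R[0,0])
    print('t',round(s['time_s'],2),'pos',np.round(s['eef_pos'],1),'yaw_x',round(yw,4),'F',np.round(s['force'],1),'M',np.round(s['wrist_torque'],3),'grip',round(s['grip_width']*85,1),'q',np.round(s['joints'],2))
    print(' tool y',np.round(R[:,1],3))
    if target is not None:
        print(' shift in tool mm',np.round(R.T@(np.array(target)-s['eef_pos']),1))
    if yaw is not None: print(' yaw diff world z',round(yaw-yw,3),' => wy',round(-(yaw-yw),3))
E
python3 - <<'E'
from h import *
T=pickle.load(open('top0.pkl','rb'))
f=lambda u,v:(275+(u+.5)/16-.5,235+(v+.5)/16-.5)
a=back(T,*f(148,115),216);b=back(T,*f(255,225),216);c=back(T,*f(202,168),216)
print(a,b,c,(a+b)/2,np.arctan2(*(a-b)[1::-1]),np.linalg.norm(a-b))
S=pickle.load(open('scene0.pkl','rb'))
g=lambda u,v:(268+(u+.5)/16-.5,162+(v+.5)/16-.5)
a=back(S,*g(155,98),216);b=back(S,*g(222,158),216)
print(a,b,(a+b)/2,np.arctan2(*(a-b)[1::-1]))
show([300,245,300]);print(st()['Rm'].round(3))
E
```

```text
[511.69256586  -6.29108765 216.        ] [490.58742502 -26.25270159 216.        ] [501.51003646 -16.37935766 216.        ] [501.13999544 -16.27189462 216.        ] 0.7575597943149732 29.04983650760136
[491.86759256 -26.83550412 216.        ] [509.94744175 -13.06034423 216.        ] [500.90751715 -19.94792418 216.        ] -2.4905146478641407
t 0.1 pos [135.3 507.1 230.8] yaw_x -0.2608 F [-0.4 -0.2  0.3] M [ 0.031  0.017 -0.003] grip 85.3 q [ 1.09  0.31  1.5   0.    1.33 -0.22]
 tool y [-0.001 -0.001 -1.   ]
 shift in tool mm [ 226.7  -69.  -210.8]
[[ 0.966 -0.001  0.258]
 [-0.258 -0.001  0.966]
 [-0.    -1.    -0.001]]
```

```bash
python3 -m handwheel '[{"ty":-35,"grip":28},{"ty":-34,"tx":10,"tz":-8},{"tx":24.4,"tz":-20.6},{"tx":24.4,"tz":-20.6},{"tx":24.4,"tz":-20.6},{"tx":24.4,"tz":-20.6},{"tx":24.4,"tz":-20.6},{"tx":24.4,"tz":-20.6},{"tx":24.4,"tz":-20.6},{"tx":24.4,"tz":-20.6}]' 40; python3 -m handwheel '[{"tx":24.4,"tz":-20.6},{"tx":24.4,"tz":-20.6},{"tx":24.4,"tz":-20.6},{"tx":24.4,"tz":-20.6},{"tx":24.4,"tz":-20.6},{"tx":24.4,"tz":-20.6},{"tx":24.4,"tz":-20.6},{"tx":24.4,"tz":-20.6},{"tx":24.4,"tz":-20.6},{"tx":24.4,"tz":-20.6}]'
python3 -c "
from h import *; show([501.5,-17.5,300],-2.40)"
```

```text
t 0.1 pos [135.3 507.1 230.8] yaw_x -0.2608 F [-0.4 -0.2  0.3] M [ 0.031  0.017 -0.003] grip 85.3 q [ 1.09  0.31  1.5   0.    1.33 -0.22]
 tool y [-0.001 -0.001 -1.   ]
 shift in tool mm [ 489.1  -68.9 -412.5]
 yaw diff world z -2.139  => wy 2.139invalid input
invalid input
```

```bash
python3 -m handwheel '[{"grip":28,"tx":0,"ty":-35,"tz":0,"wx":0,"wy":0,"wz":0},{"grip":28,"tx":10,"ty":-34,"tz":-8,"wx":0,"wy":0,"wz":0}]' 40
```

```text
time_s: 0.27
eef_pos: [141.9, 496.9, 299.6]
ee_rot: [-0.7, 0.703, -0.092, 0.091]
force: [0.7, 1.1, 0.9]
grip_width: 0.75
```

```bash
python3 -m handwheel '[{"grip":28,"tx":25,"ty":0,"tz":-21,"wx":0,"wy":0,"wz":0},{"grip":28,"tx":25,"ty":0,"tz":-21,"wx":0,"wy":0,"wz":0},{"grip":28,"tx":25,"ty":0,"tz":-21,"wx":0,"wy":0,"wz":0},{"grip":28,"tx":25,"ty":0,"tz":-21,"wx":0,"wy":0,"wz":0},{"grip":28,"tx":25,"ty":0,"tz":-21,"wx":0,"wy":0,"wz":0},{"grip":28,"tx":25,"ty":0,"tz":-21,"wx":0,"wy":0,"wz":0},{"grip":28,"tx":25,"ty":0,"tz":-21,"wx":0,"wy":0,"wz":0},{"grip":28,"tx":25,"ty":0,"tz":-21,"wx":0,"wy":0,"wz":0},{"grip":28,"tx":25,"ty":0,"tz":-21,"wx":0,"wy":0,"wz":0},{"grip":28,"tx":25,"ty":0,"tz":-21,"wx":0,"wy":0,"wz":0}]' 40
 python3 -m handwheel '[{"grip":28,"tx":25,"ty":0,"tz":-21,"wx":0,"wy":0,"wz":0},{"grip":28,"tx":25,"ty":0,"tz":-21,"wx":0,"wy":0,"wz":0},{"grip":28,"tx":25,"ty":0,"tz":-21,"wx":0,"wy":0,"wz":0},{"grip":28,"tx":25,"ty":0,"tz":-21,"wx":0,"wy":0,"wz":0},{"grip":28,"tx":25,"ty":0,"tz":-21,"wx":0,"wy":0,"wz":0},{"grip":28,"tx":25,"ty":0,"tz":-21,"wx":0,"wy":0,"wz":0},{"grip":28,"tx":25,"ty":0,"tz":-21,"wx":0,"wy":0,"wz":0},{"grip":28,"tx":25,"ty":0,"tz":-21,"wx":0,"wy":0,"wz":0},{"grip":28,"tx":25,"ty":0,"tz":-21,"wx":0,"wy":0,"wz":0}]' 40
python3 -m handwheel '[{"grip":28,"tx":0,"ty":0,"tz":0,"wx":0,"wy":0.12,"wz":0},{"grip":28,"tx":0,"ty":0,"tz":0,"wx":0,"wy":0.12,"wz":0},{"grip":28,"tx":0,"ty":0,"tz":0,"wx":0,"wy":0.12,"wz":0},{"grip":28,"tx":0,"ty":0,"tz":0,"wx":0,"wy":0.12,"wz":0},{"grip":28,"tx":0,"ty":0,"tz":0,"wx":0,"wy":0.12,"wz":0},{"grip":28,"tx":0,"ty":0,"tz":0,"wx":0,"wy":0.12,"wz":0},{"grip":28,"tx":0,"ty":0,"tz":0,"wx":0,"wy":0.12,"wz":0},{"grip":28,"tx":0,"ty":0,"tz":0,"wx":0,"wy":0.12,"wz":0},{"grip":28,"tx":0,"ty":0,"tz":0,"wx":0,"wy":0.12,"wz":0}]' 40
python3 -m handwheel '[{"grip":28,"tx":0,"ty":0,"tz":0,"wx":0,"wy":0.12,"wz":0},{"grip":28,"tx":0,"ty":0,"tz":0,"wx":0,"wy":0.12,"wz":0},{"grip":28,"tx":0,"ty":0,"tz":0,"wx":0,"wy":0.12,"wz":0},{"grip":28,"tx":0,"ty":0,"tz":0,"wx":0,"wy":0.12,"wz":0},{"grip":28,"tx":0,"ty":0,"tz":0,"wx":0,"wy":0.12,"wz":0},{"grip":28,"tx":0,"ty":0,"tz":0,"wx":0,"wy":0.12,"wz":0},{"grip":28,"tx":0,"ty":0,"tz":0,"wx":0,"wy":0.12,"wz":0},{"grip":28,"tx":0,"ty":0,"tz":0,"wx":0,"wy":0.1,"wz":0},{"grip":28,"tx":0,"ty":0,"tz":0,"wx":0,"wy":0,"wz":0}]' 40
python3 - <<'E'
from h import *; show([501.5,-17.5,250],-2.40)
from rig import eyes;import cv2
for n in("scene","top"):
    c=eyes.capture(n);pickle.dump(c,open(f"{n}1.pkl","wb"));cv2.imwrite(f"pics/{n}1.png",c["pixels"][:,:,::-1])
    r=(205,130,350,230) if n=='scene' else (220,195,355,270)
    a=c['pixels'][r[1]:r[3],r[0]:r[2],::-1]; cv2.imwrite(f'pics/{n}1c.png',cv2.resize(a,None,fx=5.5,fy=5.5,interpolation=cv2.INTER_CUBIC))
E
```

```text
time_s: 1.1
eef_pos: [330.8, 228.1, 300.2]
ee_rot: [-0.701, 0.701, -0.092, 0.092]
force: [-0.0, 0.7, 0.1]
grip_width: 0.325
time_s: 1.85
eef_pos: [499.6, -12.6, 300.0]
ee_rot: [0.701, -0.701, 0.092, -0.092]
force: [-0.5, 0.2, -0.8]
grip_width: 0.328
time_s: 2.6
eef_pos: [498.9, -11.0, 300.0]
ee_rot: [-0.553, 0.553, -0.441, 0.441]
force: [-0.4, -0.4, 0.3]
grip_width: 0.329
time_s: 3.35
eef_pos: [498.9, -11.0, 300.0]
ee_rot: [0.294, -0.294, 0.643, -0.643]
force: [-0.3, -0.9, -0.5]
grip_width: 0.327
t 3.35 pos [498.9 -11.  300. ] yaw_x -2.2842 F [-0.3 -0.9 -0.5] M [-0.034 -0.03   0.021] grip 27.8 q [-0.26  0.21  1.45 -0.    1.48  0.46]
 tool y [-0.001  0.    -1.   ]
 shift in tool mm [ 3.2 50.   6.2]
 yaw diff world z -0.116  => wy 0.116
```

View pics/scene1c.png

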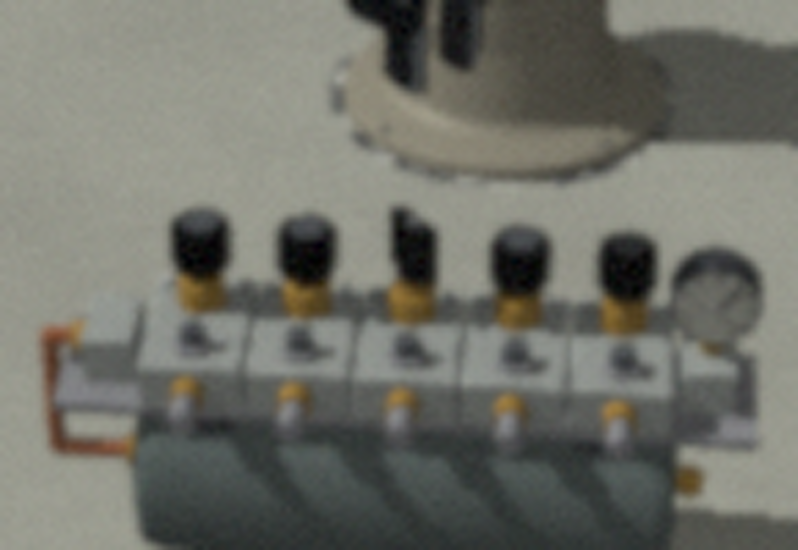

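View pics/top1c.png

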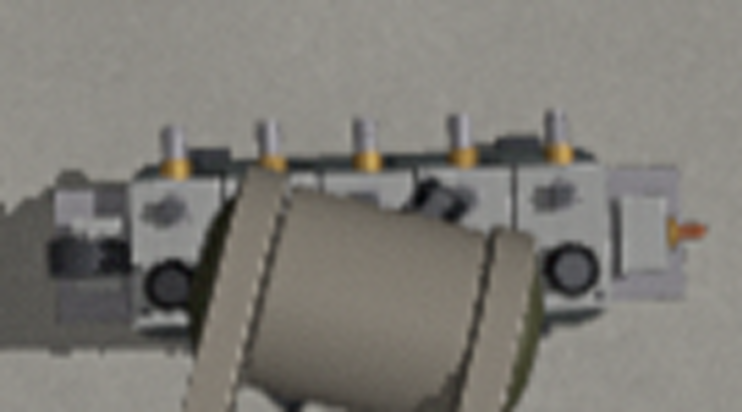

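```bash
python3 -m handwheel '[{"grip":24,"tx":3,"ty":20,"tz":6,"wx":0,"wy":0,"wz":0},{"grip":24,"tx":0,"ty":20,"tz":0,"wx":0,"wy":0.1,"wz":0},{"grip":24,"tx":0,"ty":15,"tz":0,"wx":0,"wy":0,"wz":0},{"grip":24,"tx":0,"ty":0,"tz":0,"wx":0,"wy":0,"wz":0},{"grip":24,"tx":0,"ty":0,"tz":0,"wx":0,"wy":0,"wz":0}]' 40
python3 - <<'E'
from h import *; show([501.5,-17.5,191],-2.40)
from rig import eyes;import cv2
s=st();R=s['Rm'];p=np.array(s['eef_pos'])
n='scene'
c=eyes.capture(n);pickle.dump(c,open(f"{n}2.pkl","wb"))
r=(260,150,300,200)
a=c['pixels'][r[1]:r[3],r[0]:r[2],::-1]; a=cv2.resize(a,None,fx=12,fy=12,interpolation=cv2.INTER_CUBIC)
for X in (p,p+R[:,2]*12,p-R[:,2]*12,[501.5,-17.5,216]):
    u=proj(c,X); u=((u-np.array(r[:2])+.5)*12-.5); print(u.round()); cv2.circle(a,tuple(int(i) for i in u),3,(0,0,255),-1)
cv2.imwrite(f'pics/{n}2c.png',a)
E
```

```text
time_s: 3.87
eef_pos: [501.5, -17.2, 245.3]
ee_rot: [0.263, -0.264, 0.656, -0.656]
force: [-0.5, -0.2, 0.7]
grip_width: 0.281
t 3.87 pos [501.5 -17.2 245.3] yaw_x -2.3783 F [-0.5 -0.2  0.7] M [ 0.007 -0.017  0.058] grip 23.9 q [-0.27  0.25  1.54 -0.    1.35  0.54]
 tool y [-0.001  0.    -1.   ]
 shift in tool mm [ 0.2 54.3  0.2]
 yaw diff world z -0.022  => wy 0.022
[250. 137.]
[210. 153.]
[290. 121.]
[247. 242.]
```

View pics/scene2c.png

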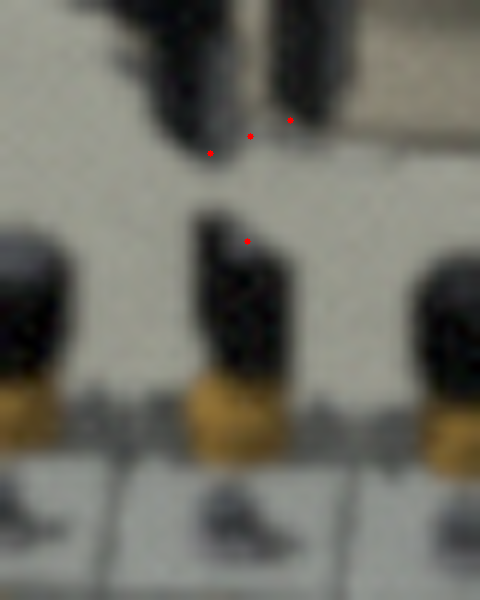

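```bash
python3 -m handwheel '[{"grip":24,"tx":0.9,"ty":10,"tz":0.5,"wx":0,"wy":0.02,"wz":0},{"grip":24,"tx":0,"ty":10,"tz":0,"wx":0,"wy":0,"wz":0},{"grip":24,"tx":0,"ty":10,"tz":0,"wx":0,"wy":0,"wz":0},{"grip":24,"tx":0,"ty":10,"tz":0,"wx":0,"wy":0,"wz":0},{"grip":24,"tx":0,"ty":10,"tz":0,"wx":0,"wy":0,"wz":0},{"grip":24,"tx":0,"ty":4,"tz":0,"wx":0,"wy":0,"wz":0},{"grip":24,"tx":0,"ty":0,"tz":0,"wx":0,"wy":0,"wz":0},{"grip":24,"tx":0,"ty":0,"tz":0,"wx":0,"wy":0,"wz":0}]' 30
python3 - <<'E'
from h import *; show([501.5,-18.2,191],-2.40)
from rig import eyes;import cv2
n='scene'
c=eyes.capture(n)
r=(250,150,310,200)
a=c['pixels'][r[1]:r[3],r[0]:r[2],::-1]; a=cv2.resize(a,None,fx=12,fy=12,interpolation=cv2.INTER_CUBIC)
cv2.imwrite(f'pics/{n}3c.png',a)
E
```

```text
time_s: 4.58
eef_pos: [501.4, -18.2, 191.3]
ee_rot: [-0.256, 0.256, -0.659, 0.659]
force: [-0.6, 0.9, 0.4]
grip_width: 0.281
t 4.58 pos [501.4 -18.2 191.3] yaw_x -2.4007 F [-0.6  0.9  0.4] M [ 0.024 -0.028 -0.031] grip 23.9 q [-0.27  0.3   1.63 -0.    1.22  0.56]
 tool y [-0. -0. -1.]
 shift in tool mm [-0.1  0.3  0. ]
 yaw diff world z 0.001  => wy -0.001
```

View pics/scene3c.png

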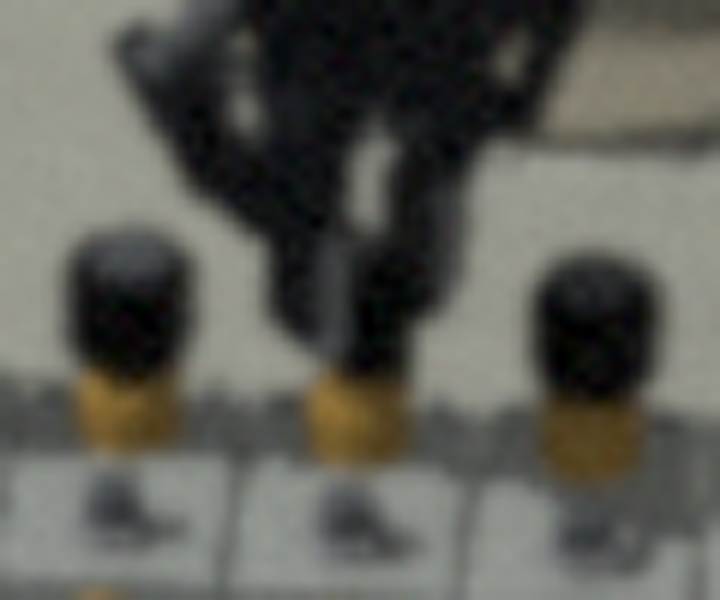

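```bash
cat >> h.py <<'E'
def avg(n=6):
    from rig import sense,eyes
    F=[];M=[]
    for i in range(n):
        eyes.capture('top'); s=sense(); F.append(s['force']);M.append(s['wrist_torque'])
    show(); print(' avgF',np.mean(F,0).round(2),'avgM',np.mean(M,0).round(3),'sd',np.std(M,0).round(3))
E
python3 -c "from h import *; avg()"
python3 -m handwheel '[{"grip":16,"tx":0,"ty":0,"tz":0,"wx":0,"wy":0,"wz":0},{"grip":12,"tx":0,"ty":0,"tz":0,"wx":0,"wy":0,"wz":0},{"grip":8,"tx":0,"ty":0,"tz":0,"wx":0,"wy":0,"wz":0},{"grip":4,"tx":0,"ty":0,"tz":0,"wx":0,"wy":0,"wz":0},{"grip":4,"tx":0,"ty":0,"tz":0,"wx":0,"wy":0,"wz":0}]' 30
python3 -c "from h import *; avg()"
```

```text
t 4.93 pos [501.4 -18.2 191.5] yaw_x -2.4008 F [-0.5 -1.  -0.5] M [ 0.014 -0.023  0.03 ] grip 23.9 q [-0.27  0.3   1.63 -0.    1.22  0.56]
 tool y [ 0. -0. -1.]
 avgF [-0.03 -0.04 -0.26] avgM [-0.007  0.016  0.002] sd [0.028 0.036 0.015]
time_s: 5.35
eef_pos: [501.8, -18.8, 191.6]
ee_rot: [-0.256, 0.256, -0.659, 0.66]
force: [3.3, -4.6, 0.4]
grip_width: 0.114
t 5.65 pos [501.8 -18.8 191.6] yaw_x -2.4009 F [ 3.  -3.7 -0.2] M [-0.681 -0.493  0.06 ] grip 9.1 q [-0.27  0.3   1.63 -0.    1.22  0.56]
 tool y [ 0.002 -0.001 -1.   ]
 avgF [ 3.36 -4.29 -0.17] avgM [-0.699 -0.473  0.048] sd [0.026 0.019 0.019]
```

```bash
python3 -m handwheel '[{"grip":4,"tx":0,"ty":0,"tz":0.4,"wx":0,"wy":0,"wz":0},{"grip":4,"tx":0,"ty":0,"tz":0.4,"wx":0,"wy":0,"wz":0},{"grip":4,"tx":0,"ty":0,"tz":0,"wx":0,"wy":0,"wz":0}]' 30
python3 -c "from h import *; avg()"
```

```text
time_s: 5.9
eef_pos: [501.9, -18.9, 191.5]
ee_rot: [-0.256, 0.256, -0.659, 0.659]
force: [1.4, -2.5, 2.4]
grip_width: 0.11
t 6.2 pos [501.9 -18.8 191.5] yaw_x -2.4007 F [ 0.3 -2.7  4.3] M [-0.406  0.116  0.088] grip 9.3 q [-0.27  0.3   1.63 -0.    1.22  0.56]
 tool y [ 0. -0. -1.]
 avgF [ 0.05 -2.64  3.78] avgM [-0.397  0.043  0.039] sd [0.025 0.046 0.03 ]
```

```bash
python3 -m handwheel '[{"grip":4,"tx":0,"ty":0,"tz":0,"wx":0,"wy":0.03,"wz":0},{"grip":4,"tx":0,"ty":0,"tz":0,"wx":0,"wy":0.03,"wz":0},{"grip":4,"tx":0,"ty":0,"tz":0,"wx":0,"wy":0.03,"wz":0},{"grip":4,"tx":0,"ty":0,"tz":0,"wx":0,"wy":0.03,"wz":0},{"grip":4,"tx":0,"ty":0,"tz":0,"wx":0,"wy":0.03,"wz":0}]' 30
python3 -c "from h import *; avg(4)"
python3 -m handwheel '[{"grip":4,"tx":0,"ty":0,"tz":0,"wx":0,"wy":0.03,"wz":0},{"grip":4,"tx":0,"ty":0,"tz":0,"wx":0,"wy":0.03,"wz":0},{"grip":4,"tx":0,"ty":0,"tz":0,"wx":0,"wy":0.03,"wz":0},{"grip":4,"tx":0,"ty":0,"tz":0,"wx":0,"wy":0.03,"wz":0},{"grip":4,"tx":0,"ty":0,"tz":0,"wx":0,"wy":0.03,"wz":0}]' 30
python3 -c "from h import *; avg(4)"
```

```text
time_s: 6.62
eef_pos: [501.8, -18.8, 191.5]
ee_rot: [0.205, -0.205, 0.677, -0.677]
force: [0.5, -2.6, 5.1]
grip_width: 0.112
t 6.82 pos [501.8 -18.7 191.5] yaw_x -2.5509 F [-0.  -2.5  5.4] M [-0.279  0.133 -0.03 ] grip 9.3 q [-0.27  0.3   1.63  0.    1.22  0.71]
 tool y [ 0.  0. -1.]
 avgF [-0.32 -2.16  5.05] avgM [-0.304  0.15  -0.042] sd [0.025 0.024 0.034]
time_s: 7.23
eef_pos: [501.8, -18.6, 191.5]
ee_rot: [0.154, -0.154, 0.69, -0.69]
force: [-0.6, -1.6, 5.4]
grip_width: 0.109
t 7.43 pos [501.8 -18.6 191.5] yaw_x -2.7009 F [-0.6 -1.6  5.4] M [-0.2    0.149  0.015] grip 9.4 q [-0.27  0.3   1.63  0.    1.22  0.86]
 tool y [-0.  0. -1.]
 avgF [-0.9  -1.44  5.44] avgM [-0.227  0.169 -0.011] sd [0.034 0.02  0.016]
```

```bash
python3 -m handwheel '[{"grip":4,"tx":0,"ty":0,"tz":0,"wx":0,"wy":0.02,"wz":0},{"grip":4,"tx":0,"ty":0,"tz":0,"wx":0,"wy":0.02,"wz":0},{"grip":4,"tx":0,"ty":0,"tz":0,"wx":0,"wy":0.02,"wz":0}]' 30
python3 - <<'E'
from h import *; avg(6)
from rig import eyes;import cv2
c=eyes.capture('scene')
r=(250,150,310,200)
a=c['pixels'][r[1]:r[3],r[0]:r[2],::-1]; a=cv2.resize(a,None,fx=12,fy=12,interpolation=cv2.INTER_CUBIC)
cv2.imwrite(f'pics/scene4c.png',a)
E
```

```text
time_s: 7.68
eef_pos: [501.8, -18.6, 191.5]
ee_rot: [0.134, -0.134, 0.695, -0.694]
force: [-0.2, -1.3, 5.2]
grip_width: 0.115
t 7.98 pos [501.8 -18.6 191.5] yaw_x -2.7608 F [-0.9 -1.2  6. ] M [-0.162  0.149 -0.073] grip 9.0 q [-0.27  0.3   1.63  0.    1.22  0.92]
 tool y [-0.  0. -1.]
 avgF [-0.84 -1.02  5.58] avgM [-0.159  0.179 -0.046] sd [0.013 0.018 0.022]
```

View pics/scene4c.png

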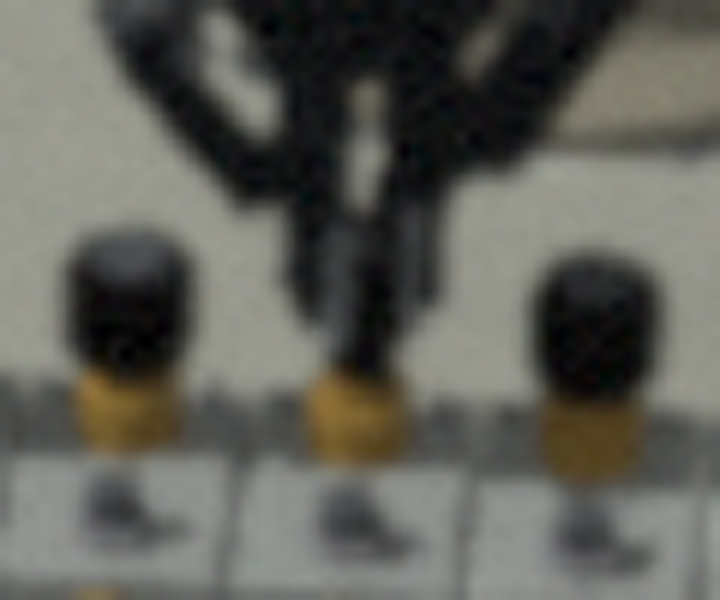

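```bash
python3 -m handwheel '[{"grip":4,"tx":0,"ty":0,"tz":0,"wx":0,"wy":0.02,"wz":0},{"grip":4,"tx":0,"ty":0,"tz":0,"wx":0,"wy":0.02,"wz":0}]' 30
python3 -c "from h import *; avg(5)"
python3 -m handwheel '[{"grip":4,"tx":0,"ty":0,"tz":0,"wx":0,"wy":0.02,"wz":0},{"grip":4,"tx":0,"ty":0,"tz":0,"wx":0,"wy":0.02,"wz":0}]' 30
python3 -c "from h import *; avg(5)"
python3 -m handwheel '[{"grip":4,"tx":0,"ty":0,"tz":0,"wx":0,"wy":0.02,"wz":0},{"grip":4,"tx":0,"ty":0,"tz":0,"wx":0,"wy":0.02,"wz":0}]' 30
python3 -c "from h import *; avg(5)"
```

```text
time_s: 8.2
eef_pos: [501.8, -18.6, 191.5]
ee_rot: [0.12, -0.12, 0.697, -0.697]
force: [-0.6, -1.3, 5.3]
grip_width: 0.109
t 8.45 pos [501.8 -18.6 191.5] yaw_x -2.8009 F [-2.1 -1.3  4.5] M [-0.126  0.159 -0.065] grip 9.5 q [-0.27  0.3   1.63  0.    1.22  0.96]
 tool y [-0.  0. -1.]
 avgF [-1.45 -1.15  5.24] avgM [-0.13   0.173 -0.014] sd [0.02  0.016 0.034]
time_s: 8.62
eef_pos: [501.8, -18.5, 191.5]
ee_rot: [0.106, -0.106, 0.699, -0.699]
force: [-1.3, -1.0, 5.7]
grip_width: 0.109
t 8.87 pos [501.8 -18.5 191.5] yaw_x -2.8409 F [-0.5 -1.3  4.5] M [-0.104  0.168 -0.057] grip 9.4 q [-0.27  0.3   1.63  0.    1.22  1.  ]
 tool y [-0.  0. -1.]
 avgF [-0.49 -0.64  5.31] avgM [-0.108  0.174 -0.06 ] sd [0.015 0.036 0.021]
time_s: 9.03
eef_pos: [501.8, -18.5, 191.5]
ee_rot: [0.092, -0.092, 0.701, -0.701]
force: [-0.9, -0.9, 5.0]
grip_width: 0.109
t 9.28 pos [501.8 -18.5 191.5] yaw_x -2.8808 F [-2.  -1.1  5.4] M [-0.126  0.199 -0.07 ] grip 8.9 q [-0.27  0.3   1.63  0.    1.22  1.04]
 tool y [-0.     0.001 -1.   ]
 avgF [-1.5  -0.88  5.42] avgM [-0.088  0.195 -0.057] sd [0.028 0.018 0.011]
```

```bash
python3 -m handwheel '[{"grip":4,"tx":0,"ty":0,"tz":0,"wx":0,"wy":0.02,"wz":0},{"grip":4,"tx":0,"ty":0,"tz":0,"wx":0,"wy":0.02,"wz":0},{"grip":4,"tx":0,"ty":0,"tz":0,"wx":0,"wy":0.01,"wz":0}]' 30
python3 -c "from h import *; avg(5)"
python3 -m handwheel '[{"grip":4,"tx":0,"ty":0,"tz":0,"wx":0,"wy":0.02,"wz":0},{"grip":4,"tx":0,"ty":0,"tz":0,"wx":0,"wy":0.02,"wz":0},{"grip":4,"tx":0,"ty":0,"tz":0,"wx":0,"wy":0.01,"wz":0}]' 30
python3 -c "from h import *; avg(5)"
```

```text
time_s: 9.53
eef_pos: [501.8, -18.4, 191.5]
ee_rot: [0.074, -0.074, 0.703, -0.703]
force: [-0.8, -0.8, 5.7]
grip_width: 0.107
t 9.78 pos [501.8 -18.5 191.5] yaw_x -2.9308 F [-1.5 -0.   5.6] M [-0.023  0.146 -0.052] grip 9.4 q [-0.27  0.3   1.63  0.    1.22  1.09]
 tool y [-0.     0.001 -1.   ]
 avgF [-1.05 -0.82  5.54] avgM [-0.032  0.178 -0.025] sd [0.036 0.028 0.035]
time_s: 10.03
eef_pos: [501.8, -18.4, 191.5]
ee_rot: [0.056, -0.056, 0.705, -0.705]
force: [-1.4, -0.0, 5.3]
grip_width: 0.111
t 10.28 pos [501.8 -18.4 191.5] yaw_x -2.9809 F [-1.7 -0.5  5.3] M [ 0.012  0.165 -0.057] grip 9.6 q [-0.27  0.3   1.63  0.    1.22  1.14]
 tool y [-0.     0.001 -1.   ]
 avgF [-1.   -0.49  5.1 ] avgM [ 0.002  0.191 -0.034] sd [0.008 0.039 0.017]
```

```bash
python3 -m handwheel '[{"grip":4,"tx":0,"ty":0,"tz":0,"wx":0,"wy":0.02,"wz":0},{"grip":4,"tx":0,"ty":0,"tz":0,"wx":0,"wy":0.02,"wz":0},{"grip":4,"tx":0,"ty":0,"tz":0,"wx":0,"wy":0.01,"wz":0}]' 30
python3 -c "from h import *; avg(5)"
python3 -m handwheel '[{"grip":4,"tx":0,"ty":0,"tz":0,"wx":0,"wy":0.02,"wz":0},{"grip":4,"tx":0,"ty":0,"tz":0,"wx":0,"wy":0.02,"wz":0},{"grip":4,"tx":0,"ty":0,"tz":0,"wx":0,"wy":0.01,"wz":0}]' 30
python3 -c "from h import *; avg(5)"
```

```text
time_s: 10.53
eef_pos: [501.8, -18.4, 191.5]
ee_rot: [0.039, -0.039, 0.706, -0.706]
force: [-0.5, -0.1, 5.7]
grip_width: 0.107
t 10.78 pos [501.8 -18.4 191.5] yaw_x -3.0308 F [-1.5 -0.6  5.3] M [ 0.074  0.206 -0.111] grip 9.6 q [-0.27  0.3   1.63  0.    1.22  1.19]
 tool y [-0.     0.001 -1.   ]
 avgF [-0.98 -0.13  5.62] avgM [ 0.031  0.181 -0.051] sd [0.049 0.015 0.039]
time_s: 11.03
eef_pos: [501.7, -18.3, 191.5]
ee_rot: [0.021, -0.021, 0.707, -0.706]
force: [-0.9, -0.1, 4.7]
grip_width: 0.111
t 11.28 pos [501.8 -18.3 191.5] yaw_x -3.0808 F [-0.7  0.3  6.1] M [ 0.059  0.156 -0.034] grip 9.4 q [-0.27  0.3   1.63  0.    1.22  1.24]
 tool y [-0.     0.001 -1.   ]
 avgF [-0.78  0.3   5.69] avgM [ 0.069  0.185 -0.024] sd [0.007 0.021 0.032]
```

```bash
python3 -m handwheel '[{"grip":4,"tx":0,"ty":0,"tz":0,"wx":0,"wy":0.02,"wz":0},{"grip":4,"tx":0,"ty":0,"tz":0,"wx":0,"wy":0.02,"wz":0},{"grip":4,"tx":0,"ty":0,"tz":0,"wx":0,"wy":0.01,"wz":0}]' 30
python3 -c "from h import *; avg(5)"
python3 -m handwheel '[{"grip":4,"tx":0,"ty":0,"tz":0,"wx":0,"wy":0.02,"wz":0},{"grip":4,"tx":0,"ty":0,"tz":0,"wx":0,"wy":0.02,"wz":0},{"grip":4,"tx":0,"ty":0,"tz":0,"wx":0,"wy":0.01,"wz":0}]' 30
python3 -c "from h import *; avg(5)"
```

```text
time_s: 11.53
eef_pos: [501.8, -18.3, 191.5]
ee_rot: [0.003, -0.004, 0.707, -0.707]
force: [-1.4, 1.4, 4.7]
grip_width: 0.111
t 11.78 pos [501.8 -18.3 191.5] yaw_x -3.1308 F [-1.3  1.1  5.5] M [ 0.117  0.117 -0.02 ] grip 9.3 q [-0.27  0.3   1.63  0.    1.22  1.29]
 tool y [-0.     0.001 -1.   ]
 avgF [-0.92  0.51  5.61] avgM [ 0.111  0.16  -0.06 ] sd [0.022 0.023 0.036]
time_s: 12.03
eef_pos: [501.8, -18.3, 191.5]
ee_rot: [-0.014, 0.014, 0.707, -0.707]
force: [-0.6, 0.4, 6.0]
grip_width: 0.112
t 12.28 pos [501.8 -18.3 191.5] yaw_x 3.1025 F [-0.3  0.7  5.7] M [0.08  0.135 0.039] grip 9.2 q [-0.27  0.3   1.63  0.    1.22  1.34]
 tool y [-0.     0.001 -1.   ]
 avgF [-1.2   0.95  5.5 ] avgM [0.112 0.147 0.031] sd [0.019 0.036 0.031]
```

```bash
python3 -m handwheel '[{"grip":4,"tx":0,"ty":0,"tz":0,"wx":0,"wy":0.01,"wz":0},{"grip":4,"tx":0,"ty":0,"tz":0,"wx":0,"wy":0.01,"wz":0},{"grip":4,"tx":0,"ty":0,"tz":0,"wx":0,"wy":0.01,"wz":0}]' 30
python3 -c "from h import *; avg(8)"
```

```text
time_s: 12.53
eef_pos: [501.8, -18.3, 191.5]
ee_rot: [-0.025, 0.024, 0.707, -0.706]
force: [-0.4, 0.6, 4.7]
grip_width: 0.109
t 12.93 pos [501.8 -18.2 191.5] yaw_x 3.0726 F [-0.3  0.2  6.1] M [0.11  0.1   0.097] grip 9.5 q [-0.27  0.3   1.63  0.    1.22  1.37]
 tool y [-0.     0.001 -1.   ]
 avgF [-0.83  0.84  5.53] avgM [0.154 0.137 0.064] sd [0.031 0.029 0.026]
```

```bash
python3 -m handwheel '[{"grip":4,"tx":0,"ty":0,"tz":0,"wx":0,"wy":0.01,"wz":0},{"grip":4,"tx":0,"ty":0,"tz":0,"wx":0,"wy":0.01,"wz":0},{"grip":4,"tx":0,"ty":0,"tz":0,"wx":0,"wy":0.01,"wz":0}]' 30
python3 -c "from h import *; avg(8)"
```

```text
time_s: 13.18
eef_pos: [501.8, -18.2, 191.5]
ee_rot: [-0.035, 0.035, 0.707, -0.706]
force: [-0.3, 0.7, 5.7]
grip_width: 0.111
t 13.58 pos [501.8 -18.2 191.5] yaw_x 3.0427 F [-0.3  1.1  6.4] M [0.183 0.204 0.047] grip 9.5 q [-0.27  0.3   1.63  0.    1.22  1.4 ]
 tool y [ 0.     0.001 -1.   ]
 avgF [-0.9   0.66  5.43] avgM [0.179 0.128 0.089] sd [0.028 0.034 0.035]
```

```bash
python3 -m handwheel '[{"grip":4,"tx":0,"ty":0,"tz":0,"wx":0,"wy":0.01,"wz":0},{"grip":4,"tx":0,"ty":0,"tz":0,"wx":0,"wy":0.01,"wz":0},{"grip":4,"tx":0,"ty":0,"tz":0,"wx":0,"wy":0.01,"wz":0},{"grip":4,"tx":0,"ty":0,"tz":0,"wx":0,"wy":0.01,"wz":0}]' 30
python3 -c "from h import *; avg(12)"
```

```text
time_s: 13.92
eef_pos: [501.8, -18.2, 191.5]
ee_rot: [-0.049, 0.049, 0.706, -0.705]
force: [-0.3, 1.2, 5.6]
grip_width: 0.112
t 14.52 pos [501.8 -18.2 191.5] yaw_x 3.0028 F [-0.7  0.4  5.2] M [0.182 0.06  0.15 ] grip 8.8 q [-0.27  0.3   1.63  0.    1.22  1.44]
 tool y [ 0.     0.001 -1.   ]
 avgF [-0.9   0.94  5.62] avgM [0.215 0.114 0.151] sd [0.03  0.027 0.036]
```

```bash
python3 -m handwheel '[{"grip":4,"tx":0,"ty":0,"tz":0,"wx":0,"wy":0.015,"wz":0},{"grip":4,"tx":0,"ty":0,"tz":0,"wx":0,"wy":0.015,"wz":0},{"grip":4,"tx":0,"ty":0,"tz":0,"wx":0,"wy":0.015,"wz":0},{"grip":4,"tx":0,"ty":0,"tz":0,"wx":0,"wy":0.01,"wz":0},{"grip":4,"tx":0,"ty":0,"tz":0,"wx":0,"wy":0,"wz":0}]' 30
python3 -c "from h import *; avg(12)"
```

```text
time_s: 14.93
eef_pos: [501.8, -18.1, 191.5]
ee_rot: [-0.069, 0.068, 0.704, -0.703]
force: [-1.0, 1.7, 5.0]
grip_width: 0.109
t 15.53 pos [501.8 -18.1 191.5] yaw_x 2.948 F [-0.3  0.7  5.8] M [0.289 0.05  0.185] grip 9.5 q [-0.27  0.3   1.63  0.    1.22  1.49]
 tool y [ 0.     0.001 -1.   ]
 avgF [-0.6   1.01  5.53] avgM [0.245 0.086 0.199] sd [0.046 0.027 0.025]
```

```bash
python3 -m handwheel '[{"grip":14,"tx":0,"ty":0,"tz":0,"wx":0,"wy":0,"wz":0},{"grip":22,"tx":0,"ty":0,"tz":0,"wx":0,"wy":0,"wz":0},{"grip":22,"tx":0,"ty":0,"tz":0,"wx":0,"wy":0,"wz":0},{"grip":22,"tx":0,"ty":0,"tz":0,"wx":0,"wy":0,"wz":0},{"grip":22,"tx":0,"ty":0,"tz":0,"wx":0,"wy":0,"wz":0}]' 30
python3 -c "from h import *; avg(6)"
```

```text
time_s: 15.95
eef_pos: [501.8, -18.7, 191.1]
ee_rot: [-0.069, 0.068, 0.704, -0.704]
force: [0.2, -0.4, -0.2]
grip_width: 0.261
t 16.25 pos [501.9 -18.8 191.3] yaw_x 2.9473 F [-0.1 -0.7 -0.5] M [ 0.011  0.007 -0.059] grip 21.7 q [-0.27  0.3   1.63  0.    1.22  1.49]
 tool y [-0.  0. -1.]
 avgF [ 0.11 -0.33 -0.14] avgM [-0.011 -0.005 -0.002] sd [0.013 0.01  0.033]
```

```bash
python3 -m handwheel '[{"grip":22,"tx":0,"ty":-10,"tz":0,"wx":0,"wy":0,"wz":0},{"grip":22,"tx":0,"ty":-15,"tz":0,"wx":0,"wy":0,"wz":0},{"grip":22,"tx":0,"ty":-20,"tz":0,"wx":0,"wy":0,"wz":0},{"grip":22,"tx":0,"ty":-15,"tz":0,"wx":0,"wy":0,"wz":0},{"grip":0,"tx":0,"ty":0,"tz":0,"wx":0,"wy":-0.1,"wz":0},{"grip":0,"tx":0,"ty":0,"tz":0,"wx":0,"wy":-0.12,"wz":0},{"grip":0,"tx":0,"ty":0,"tz":0,"wx":0,"wy":0,"wz":0},{"grip":0,"tx":0,"ty":0,"tz":0,"wx":0,"wy":0,"wz":0},{"grip":0,"tx":0,"ty":0,"tz":0,"wx":0,"wy":0,"wz":0}]' 30
python3 - <<'E'
from h import *
s=st();R=s['Rm']
v=[501.8+42*np.cos(.024),-18.6+42*np.sin(.024)]
show(v+[200],-np.pi+.024); 
from rig import eyes;import cv2
c=eyes.capture('scene')
r=(250,140,310,200)
a=c['pixels'][r[1]:r[3],r[0]:r[2],::-1]; a=cv2.resize(a,None,fx=10,fy=10,interpolation=cv2.INTER_CUBIC)
for X in (s['eef_pos'],v+[172]):
    u=proj(c,X); u=((u-np.array(r[:2])+.5)*10-.5); print(u.round()); cv2.circle(a,tuple(int(i) for i in u),2,(0,0,255),-1)
cv2.imwrite(f'pics/scene5c.png',a)
E
```

```text
time_s: 17.0
eef_pos: [501.9, -18.8, 251.5]
ee_rot: [-0.008, 0.008, -0.707, 0.707]
force: [0.1, 1.2, 0.5]
grip_width: 0.001
t 17.0 pos [501.9 -18.8 251.5] yaw_x -3.1191 F [0.1 1.2 0.5] M [-0.016 -0.003  0.017] grip 0.1 q [-0.27  0.25  1.53 -0.    1.36  1.28]
 tool y [ 0. -0. -1.]
 shift in tool mm [-42.   51.5  -0.3]
 yaw diff world z 0.002  => wy -0.002
[303. 195.]
[289. 512.]
```

View pics/scene5c.png

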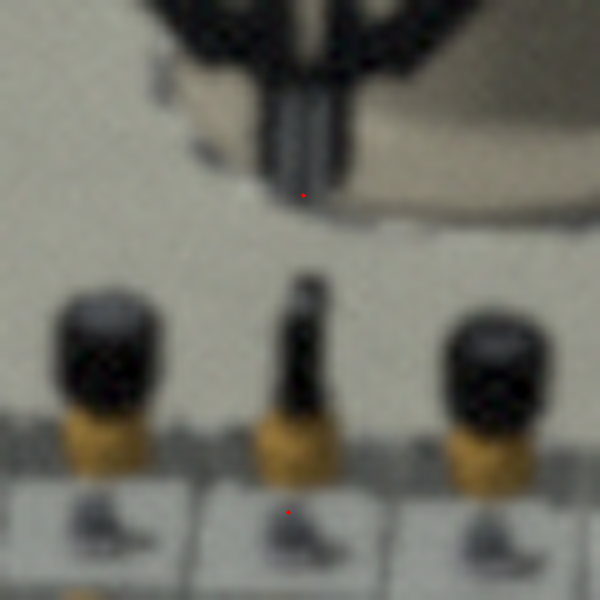

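```bash
python3 -m handwheel '[{"grip":0,"tx":-21,"ty":0,"tz":0,"wx":0,"wy":0,"wz":0},{"grip":0,"tx":-21,"ty":0,"tz":0,"wx":0,"wy":0,"wz":0},{"grip":0,"tx":0,"ty":20,"tz":0,"wx":0,"wy":0,"wz":0},{"grip":0,"tx":0,"ty":20,"tz":0,"wx":0,"wy":0,"wz":0},{"grip":0,"tx":0,"ty":20,"tz":0,"wx":0,"wy":0,"wz":0},{"grip":0,"tx":0,"ty":14,"tz":0,"wx":0,"wy":0,"wz":0},{"grip":0,"tx":0,"ty":0,"tz":0,"wx":0,"wy":0,"wz":0},{"grip":0,"tx":0,"ty":0,"tz":0,"wx":0,"wy":0,"wz":0}]' 30
python3 - <<'E'
from h import *
s=st();show([543.8,-17.6,172],-np.pi+.024)
from rig import eyes;import cv2
c=eyes.capture('scene')
r=(250,140,310,200)
a=c['pixels'][r[1]:r[3],r[0]:r[2],::-1]; a=cv2.resize(a,None,fx=10,fy=10,interpolation=cv2.INTER_CUBIC)
cv2.imwrite(f'pics/scene6c.png',a)
E
```

```text
time_s: 17.72
eef_pos: [543.8, -17.7, 177.4]
ee_rot: [0.008, -0.009, 0.707, -0.707]
force: [0.1, -0.7, 1.1]
grip_width: -0.0
t 17.72 pos [543.8 -17.7 177.4] yaw_x -3.117 F [ 0.1 -0.7  1.1] M [ 0.027 -0.032 -0.096] grip -0.0 q [-0.25  0.4   1.52 -0.    1.22  1.3 ]
 tool y [-0.001  0.    -1.   ]
 shift in tool mm [-0.   5.4 -0.1]
 yaw diff world z -0.001  => wy 0.001
```

View pics/scene6c.png

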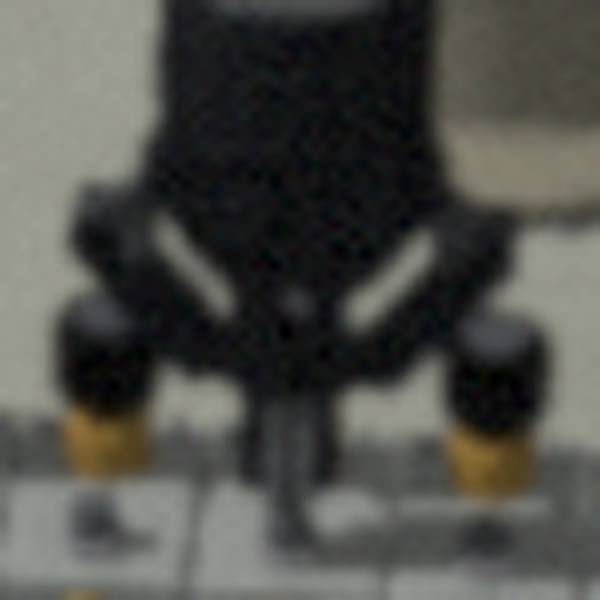

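```bash
python3 -m handwheel '[{"grip":0,"tx":0,"ty":2,"tz":0,"wx":0,"wy":0,"wz":0},{"grip":0,"tx":0,"ty":2,"tz":0,"wx":0,"wy":0,"wz":0},{"grip":0,"tx":0,"ty":2,"tz":0,"wx":0,"wy":0,"wz":0},{"grip":0,"tx":0,"ty":1,"tz":0,"wx":0,"wy":0,"wz":0},{"grip":0,"tx":0,"ty":1,"tz":0,"wx":0,"wy":0,"wz":0},{"grip":0,"tx":0,"ty":0,"tz":0,"wx":0,"wy":0,"wz":0}]' 30
python3 -c "from h import *; show()"
python3 -m handwheel '[{"grip":0,"tx":0,"ty":1,"tz":0,"wx":0,"wy":0,"wz":0},{"grip":0,"tx":0,"ty":1,"tz":0,"wx":0,"wy":0,"wz":0},{"grip":0,"tx":0,"ty":0,"tz":0,"wx":0,"wy":0,"wz":0}]' 30
python3 -c "from h import *; show()"
```

```text
time_s: 18.27
eef_pos: [544.1, -17.8, 169.7]
ee_rot: [-0.009, 0.009, -0.707, 0.707]
force: [0.1, -0.4, 4.8]
grip_width: 0.001
t 18.27 pos [544.1 -17.8 169.7] yaw_x -3.1159 F [ 0.1 -0.4  4.8] M [-0.036 -0.008  0.027] grip 0.1 q [-0.25  0.41  1.53  0.    1.2   1.3 ]
 tool y [ 0.001 -0.    -1.   ]
time_s: 18.52
eef_pos: [544.1, -17.8, 167.6]
ee_rot: [-0.009, 0.009, -0.707, 0.707]
force: [-0.6, -0.4, 6.1]
grip_width: 0.001
t 18.52 pos [544.1 -17.8 167.6] yaw_x -3.1159 F [-0.6 -0.4  6.1] M [ 0.017  0.014 -0.003] grip 0.1 q [-0.25  0.41  1.53  0.    1.2   1.3 ]
 tool y [ 0.001 -0.    -1.   ]
```

```bash
python3 -m handwheel '[{"grip":0,"tx":0,"ty":1,"tz":0,"wx":0,"wy":0,"wz":0},{"grip":0,"tx":0,"ty":0.7,"tz":0,"wx":0,"wy":0,"wz":0},{"grip":0,"tx":0,"ty":0,"tz":0,"wx":0,"wy":0,"wz":0},{"grip":0,"tx":0,"ty":0,"tz":0,"wx":0,"wy":0,"wz":0}]' 30
python3 -c "from h import *; avg(4)"
```

```text
time_s: 18.85
eef_pos: [544.1, -17.8, 166.3]
ee_rot: [-0.01, 0.009, -0.707, 0.707]
force: [-1.0, -0.6, 8.7]
grip_width: 0.002
t 19.05 pos [544.1 -17.8 166.2] yaw_x -3.1158 F [-1.1  0.8  7.4] M [ 0.03   0.131 -0.004] grip -0.3 q [-0.25  0.41  1.53 -0.    1.19  1.3 ]
 tool y [ 0.001 -0.    -1.   ]
 avgF [-0.86  0.38  8.01] avgM [ 0.042  0.146 -0.012] sd [0.025 0.033 0.038]
```

```bash
python3 -m handwheel '[{"grip":0,"tx":0,"ty":0.5,"tz":0,"wx":0,"wy":0,"wz":0},{"grip":0,"tx":0,"ty":0.5,"tz":0,"wx":0,"wy":0,"wz":0},{"grip":0,"tx":0,"ty":0,"tz":0,"wx":0,"wy":0,"wz":0},{"grip":0,"tx":0,"ty":0,"tz":0,"wx":0,"wy":0,"wz":0}]' 30
python3 -c "from h import *; avg(4)"
```

```text
time_s: 19.38
eef_pos: [544.2, -17.8, 165.9]
ee_rot: [-0.01, 0.009, -0.707, 0.707]
force: [-3.6, 1.5, 13.5]
grip_width: -0.001
t 19.58 pos [544.1 -17.8 165.9] yaw_x -3.1157 F [-3.2  1.2 12.4] M [ 0.077  0.58  -0.04 ] grip -0.4 q [-0.25  0.41  1.53 -0.    1.19  1.3 ]
 tool y [ 0.002 -0.001 -1.   ]
 avgF [-3.12  0.57 12.72] avgM [ 0.113  0.553 -0.022] sd [0.037 0.025 0.033]
```

```bash
python3 -m handwheel '[{"grip":0,"tx":0,"ty":0,"tz":0,"wx":0,"wy":0,"wz":0},{"grip":0,"tx":0,"ty":0,"tz":0,"wx":0,"wy":0,"wz":0},{"grip":0,"tx":0,"ty":0,"tz":0,"wx":0,"wy":0,"wz":0},{"grip":0,"tx":0,"ty":0,"tz":0,"wx":0,"wy":0,"wz":0},{"grip":0,"tx":0,"ty":0,"tz":0,"wx":0,"wy":0,"wz":0},{"grip":0,"tx":0,"ty":0,"tz":0,"wx":0,"wy":0,"wz":0},{"grip":0,"tx":0,"ty":0,"tz":0,"wx":0,"wy":0,"wz":0},{"grip":0,"tx":0,"ty":0,"tz":0,"wx":0,"wy":0,"wz":0},{"grip":0,"tx":0,"ty":0,"tz":0,"wx":0,"wy":0,"wz":0},{"grip":0,"tx":0,"ty":0,"tz":0,"wx":0,"wy":0,"wz":0}]' 30
python3 -m handwheel '[{"grip":0,"tx":0,"ty":0,"tz":0,"wx":0,"wy":0,"wz":0},{"grip":0,"tx":0,"ty":0,"tz":0,"wx":0,"wy":0,"wz":0},{"grip":0,"tx":0,"ty":0,"tz":0,"wx":0,"wy":0,"wz":0},{"grip":0,"tx":0,"ty":0,"tz":0,"wx":0,"wy":0,"wz":0},{"grip":0,"tx":0,"ty":0,"tz":0,"wx":0,"wy":0,"wz":0},{"grip":0,"tx":0,"ty":0,"tz":0,"wx":0,"wy":0,"wz":0}]' 30
python3 -c "from h import *; show()"
python3 -m handwheel '[{"grip":0,"tx":0,"ty":-3,"tz":0,"wx":0,"wy":0,"wz":0},{"grip":0,"tx":0,"ty":-5,"tz":0,"wx":0,"wy":0,"wz":0},{"grip":0,"tx":0,"ty":-15,"tz":0,"wx":0,"wy":0,"wz":0},{"grip":0,"tx":0,"ty":-25,"tz":0,"wx":0,"wy":0,"wz":0},{"grip":0,"tx":0,"ty":-35,"tz":0,"wx":0,"wy":0,"wz":0},{"grip":0,"tx":0,"ty":-35,"tz":0,"wx":0,"wy":0,"wz":0},{"grip":0,"tx":0,"ty":-30,"tz":0,"wx":0,"wy":0,"wz":0},{"grip":0,"tx":0,"ty":0,"tz":0,"wx":0,"wy":0,"wz":0},{"grip":0,"tx":0,"ty":0,"tz":0,"wx":0,"wy":0,"wz":0}]' 30
python3 - <<'E'
from h import *
show()
from rig import eyes;import cv2
c=eyes.capture('scene');cv2.imwrite('pics/scene7.png',c['pixels'][:,:,::-1])
r=(205,160,350,250)
a=c['pixels'][r[1]:r[3],r[0]:r[2],::-1]; cv2.imwrite('pics/scene7c.png',cv2.resize(a,None,fx=5.5,fy=5.5,interpolation=cv2.INTER_CUBIC))
E
```

```text
time_s: 20.42
eef_pos: [544.2, -17.8, 165.9]
ee_rot: [-0.01, 0.009, -0.707, 0.707]
force: [-2.8, 1.0, 11.7]
grip_width: 0.002
time_s: 20.92
eef_pos: [544.2, -17.8, 166.0]
ee_rot: [-0.01, 0.009, -0.707, 0.707]
force: [-3.3, 0.6, 13.5]
grip_width: -0.0
t 20.92 pos [544.2 -17.8 166. ] yaw_x -3.1157 F [-3.3  0.6 13.5] M [ 0.112  0.553 -0.049] grip -0.0 q [-0.25  0.41  1.53 -0.    1.19  1.3 ]
 tool y [ 0.002 -0.001 -1.   ]
time_s: 21.67
eef_pos: [544.0, -17.7, 313.3]
ee_rot: [-0.01, 0.009, -0.707, 0.707]
force: [-0.7, -0.4, -0.8]
grip_width: -0.002
t 21.67 pos [544.  -17.7 313.3] yaw_x -3.1158 F [-0.7 -0.4 -0.8] M [ 0.053  0.03  -0.029] grip -0.1 q [-0.25  0.31  1.29  0.    1.54  1.3 ]
 tool y [ 0.002 -0.    -1.   ]
```

View pics/scene7c.png

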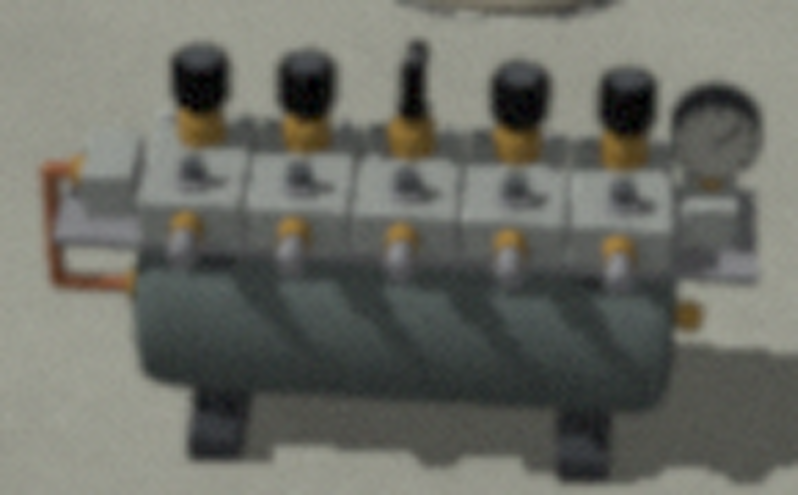

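View pics/scene7.png

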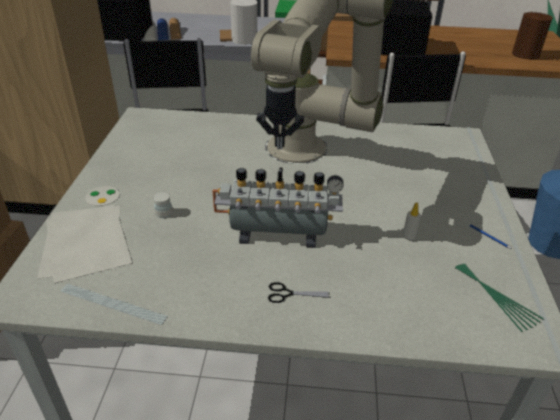

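```bash
python3 -c "
from rig import ctrl; print(ctrl.finish_job())"
```

```text
the job is handed in; nothing more can be done
None
```

I shut the winged valve, the middle one of the five, then vented its own line. The job went in at about 22 s, with nothing being touched.

- **Valve:** I turned it clockwise about 0.93 rad. The seat began to resist at about 0.76 rad, and resistance then rose at close to the expected 1.2 N m per rad. I stopped about 0.17 rad past first touch, which is inside the snug range; allowing for uncertainty it could be 0.13 to 0.21. I let go before venting.
- **Vent:** I pressed the button straight down until the fingertips stopped 6 mm below its resting height. The force settled at about 13 N. I held it there for over 1.5 s, then lifted clear.
- **Last checks:** The final picture shows the wing lying nearly across the bank, the other knobs and buttons looking unchanged, and the items on the table where they were. The wrist force was back to about zero.

**Disagreement:** while I held the wing still before the seat, the measured turning moment was about -0.04 N m instead of the expected +0.05 N m drag. At the stop it read 0.20 N m, which I took to mean about 0.29 N m. I therefore judged how tight it was mainly from the angle turned and the rate at which the resistance rose. I did not measure how far the wing sprang back after I let go.

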